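Clamp a mineral specimen in the sprung microscope holder

ROBOT

A 7-joint arm with a two-finger parallel gripper is mounted at the origin on the work surface. World frame = base frame: x ahead of the robot, y to its left, z up, the work surface at z = 0. Lengths are in m, angles in rad, forces in N, time in s.
With the tool pointing down it reaches from about 0.35 to 0.9 m from the base axis. Payload 8.1 kg.
Tool frame: the origin (TCP) lies midway between the tips of the shut fingers; the grasp point (between the pads) lies 19 mm behind it; z points along the fingers, y is the direction in which the jaws open and shut (so a half turn about z gives the same grasp; the last joint's range is limited). The gripper opens to 92 mm and grips with 3 to 60 N. Pads are 19 mm wide; open, the fingers measure 130 mm over their backs; the gripper's body (75 mm by 190 mm) begins 47 mm behind the grasp point.
Start: joints at [-1.329, 0.434, 0.025, 1.573, -0.012, 1.134, -0.075], TCP at [0.211, 0.588, 0.227] pointing down, gripper open.
Joint ranges: [-2.62, 2.62], [-0.44, 2.09], [-1.27, 1.32], [0.08, 2.57], [-1.32, 4.46], [0.12, 2], [-2.74, 2.74]. Speed limits (rad/s): [2.22, 2.22, 3.01, 3.01, 3.14, 3.14, 3.14].

INTERFACE

Orientations are given as a rotation vector (axis times angle).
In Python, from cell import robot, optics, job gives the robot as it stands. The module is installed in compiled form; this text tells all that it offers.
- The arm moves only by the tool jog_arm, never from a script. Its argument "targets" is a list of rows, each an object of numbers: "x", "y", "z": the shift along the tool's x, y, z in cm; "wx", "wy", "wz": the turn, a rotation vector about the tool's x, y, z in degrees; "hand": the finger opening in cm, from 0 to 9.18. In form: [{"x": .., "y": .., "z": .., "wx": .., "wy": .., "wz": .., "hand": ..}, ...]. A call has exactly 5 rows; each row shifts and turns the commanded pose from where the row before left it, along the tool's axes as they then stand; what a row does not reach is not made up. A row lasts 1/10 s, in which the tool goes at most 50 mm and 8.59 degrees, less where a joint would pass 70% of its speed; a pose out of reach is approached as far as the arm can. A call is refused whole if a number of a shift passes 5 or a number of a turn 8.59, either way. A call with a gripper value outside its range is refused whole. The fingers move at their own pace and stop on an object; the grip force is fixed at half the most. Time passes only in rows, so rows that do not move let the fingers close, or fill a call up. It gives the time, the measured TCP pose, the force and the opening at its end, in the units of the state.
- robot.observe(): the state, without advancing time (a new reading comes with each control period).
- optics.capture(name): name is "scene" or "top" or "wrist"; returns (picture, depth): 400x640x3 uint8, blue, green, red; 400x640 float32, m along the optical axis (not along the pixel's ray), 0 where there is no reading.
- optics.calibration(name): a dict with "mtx" (3x3 intrinsics, pixels), "cam_to_world" (4x4, takes a point from camera to world coordinates); the wrist camera has in their place "mount" (4x4, takes a point from camera to tool coordinates, whose origin is the TCP and whose axes are the flange's). Camera axes: x right, y down, z forward; pixel columns grow to the right and rows downward; lengths in m; the calibration is good to about 2 mm. A picture is of the moment at which its call begins: read the wrist's pose just before it. calibration takes no time and is no camera call.
- job.job_done(): hands the job in, once; it reports no verdict.
The state is a dict: "clock": time; "qpos": joint angles; "qd": joint speeds; "joint_efforts": joint torques, N m; "tool_pos": TCP position; "orientation": TCP orientation; "force": force on the tool from outside, world axes, zero at the start; "torque": the same for the moment, N m; "finger_gap": opening from 0.0 (shut) to 1.0 (fully open).
Only numpy, scipy, OpenCV 4.12 (cv2) and the standard library are available. Lean on these libraries where they do the work, as an engineer would, in place of code of your own. Each camera call takes 0.05 s, during which the arm holds its last target. There are 200 camera calls.

TASK

Draw the sprung jaw of the white specimen holder out to its stop, without forcing it, until its catch keeps it open by itself. Then set the rock specimen on its grey mount gently down, upright, between the open jaws with its long side along them and roughly centred, and press the red pad of the catch so that the jaw springs shut and clamps the mount against the fixed jaw. Leave the bottle, the yellow box and the dish where they are.

Things in the scene. Friction and masses are not known exactly. Their poses are not given: they have to be found in the camera images.
- holder: White specimen holder fixed to the bench: base plate 280 x 160 x 14 mm with a fixed steel jaw and a sprung sliding jaw. Origin on the bench under the plate; x along the slide, y across, z up. The plate spans x -205 to 75, y -80 to 80 mm, top at z = 14 mm. Fixed jaw: 100 mm wide, clamping face at x = 45 mm, top at z = 38 mm.
- jaw (a joint): Jaw travel in m: 0 closed, growing as it is drawn toward the holder's -x; 0.025 when clamping the mount. Spring: 6 N at 0, 12 N at 0.07. It meets a hard stop at 0.045 to 0.075, set afresh each time and not told; only within about 1 mm of the stop does the catch snap over the jaw's pin and hold it. More than 34 N on the holder is forcing it.
- pull_tab (a point): Top middle of the inner face (toward the jaws) of the blue pull tab: an upright plate 60 mm wide across the slide, 10 mm thick, z = 16 to 72 mm, on a tongue 36 mm wide with its top at z = 22 mm. Between this face and the back of the sliding jaw is a gap 56 mm long: fingers let down into it can hook the tab. Moves with the jaw.
- release_pad (a point): Middle of the top of the red thumb pad (26 x 26 mm, 50 mm above the bench) on the tail of the see-saw catch, at the holder's -x, -y corner. Pressed straight down 10 to 14 mm with 4 to 8 N it lifts the catch's nose off the jaw's pin and the jaw springs shut. It rides on the adjustable stop, so its place along the holder differs.
- specimen: Reddish rock glued on a grey mount. Mount 45 (x) x 90 (y) x 22 mm high; rock 30 (x) x 42 (y) mm, rising from z = 22 to 68 mm (ragged on top to about 78 mm). Origin: centre of the mount's underside, z up. The rock's flat sides 42 mm apart in y are to be gripped, clear of the jaws. 0.2 to 0.4 kg.
- board: Plywood board 170 x 200 x 12 mm, fixed, on which the specimen stands at the start. Origin: centre of its underside.
- bottle: Amber bottle with black cap, 60 mm across, 115 mm high, to be left alone. Origin: centre of its underside.
- slidebox: Yellow slide box 85 x 100 x 30 mm, to be left alone. Origin: centre of its underside.
- dish: Clear covered dish 94 mm across, 20 mm high, to be left alone. Origin: centre of its underside.
- bed (a point): Point on the holder's plate where the centre of the mount's underside lies once clamped: 22.5 mm in front of the fixed jaw's face, mid-width. Axes as the holder's. The mount may be set down anywhere between the open jaws; the closing jaw pushes it against the fixed one.
- jaw_face (a point): Top middle of the sliding jaw's clamping face (dark steel jaw 90 mm wide, 14 mm thick, top at z = 37 mm), 20 mm from the fixed jaw's face when closed; it moves with the jaw toward the holder's -x.

How it is judged:
On the way, in this order (a step that is already met when the one before it is completed fails the run):
1. the jaw is out at its stop, kept open by the catch, with the robot off the holder (value of joint jaw above 0.04 m and contact force between each of the arm, the fingers and holder below 0.2 N), for 0.5 s.
2. the specimen stands released on the holder between the open jaws (value of joint jaw above 0.04 m and contact force between the fingers and specimen below 0.2 N and x of specimen in the frame of holder between -0.03 and 0.03 m and z of specimen in the frame of holder below 0.018 m and angle between specimen's own z axis and vertical below 0.15 rad), for 0.2 s.
At the end, for the whole second after the job is handed in: The mount is clamped flat on the holder between the two jaws (jaw travel 21 to 30 mm, the mount's centre within 5 mm of its clamped place along the slide and within 20 mm of the middle across it), upright within 0.1 rad, long side along the jaws within 0.1 rad, and at rest (value of joint jaw between 0.021 and 0.03 m and x of specimen in the frame of holder between 0.0175 and 0.0275 m and y of specimen in the frame of holder between -0.02 and 0.02 m and z of specimen in the frame of holder between 0.01 and 0.018 m and angle between the y axis of specimen and the y axis of holder, either way round below 0.1 rad and angle between specimen's own z axis and vertical below 0.1 rad and linear speed of specimen below 0.02 m/s); the robot touches nothing.
It fails at once if the holder is forced: more than 34 N from the robot (contact force between any of the fingers, the arm and holder above 34 N).
It fails at once if the specimen is dropped (moving faster than 0.5 m/s with no finger on it) (linear speed of specimen above 0.5 m/s and contact force between the fingers and specimen below 0.05 N).
It fails at once if the bottle, the yellow box or the dish is moved more than 20 mm (distance of any of bottle, slidebox, dish from where it was at the start of the episode above 0.02 m).
It also fails if it takes over 64 s, if anything falls off the work surface, if the arm or the gripper's body presses on something with over 40 N, if the wrist force passes 120 N, or if a joint passes its speed limit or range.

## Working session

There is one attempt and no reset: what is moved stays moved. The work goes in short steps, Python scripts to look and compute and a tool call to move; the robot and the scene stay as the last step left them, time stands still between calls to the robot, and variables do not carry over. Pictures are saved under pics/ and viewed, about 8 in all and at most 12, crops included, and the job is handed in when it is done.

Besides the shell and the picture viewer there is one more tool, called after ">>>" in YAML: its name, and indented under it one key for each argument. jog_arm: Moves the arm, as the interface text tells. Its arguments: {"type":"object","properties":{"targets":{"type":"array","items":{"type":"object","properties":{"x":{"type":"number"},"y":{"type":"number"},"z":{"type":"number"},"wx":{"type":"number"},"wy":{"type":"number"},"wz":{"type":"number"},"hand":{"type":"number"}}}}},"required":["targets"]}

```bash
mkdir -p pics; cat > h.py <<'E'
import numpy as np, cv2
from scipy.spatial.transform import Rotation as R
from cell import robot, optics, job
def cam(name):
    s=robot.observe(); p,d=optics.capture(name); c=optics.calibration(name)
    if name=='wrist':
        T=np.eye(4);T[:3,:3]=R.from_rotvec(s['orientation']).as_matrix();T[:3,3]=s['tool_pos']
        W=T@np.array(c['mount'])
    else: W=np.array(c['cam_to_world'])
    K=np.array(c['mtx']); v,u=np.mgrid[:400,:640]
    P=np.stack([(u-K[0,2])/K[0,0]*d,(v-K[1,2])/K[1,1]*d,d],-1)@W[:3,:3].T+W[:3,3]
    P[d==0]=np.nan
    return p,P
def st():
    s=robot.observe(); print(round(s['clock'],2),np.round(s['tool_pos'],4),np.round(R.from_rotvec(s['orientation']).as_matrix(),3).tolist(),'F',np.round(s['force'],1),'gap',round(s['finger_gap'],3))
    return s
E
python3 - <<'E'
from h import *
st()
for n in('top','scene'):
    p,P=cam(n); cv2.imwrite(f'pics/{n}0.png',p); np.save(f'{n}0.npy',P)
E
```

```text
0.0 [0.2111 0.5877 0.2259] [[-0.941, 0.338, -0.0], [0.338, 0.941, -0.002], [-0.0, -0.002, -1.0]] F [-0.5 -0.3  0.2] gap 1.001
```

View pics/top0.png

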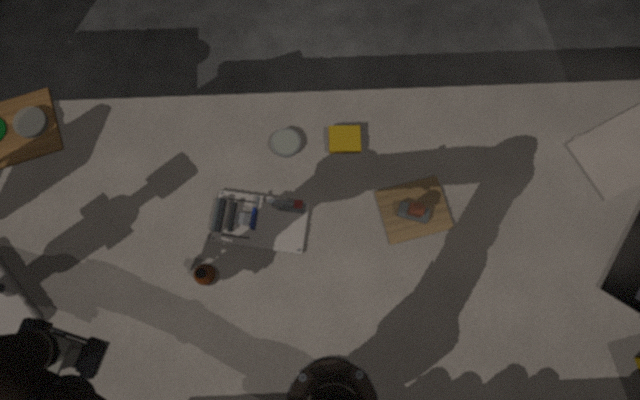

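View pics/scene0.png

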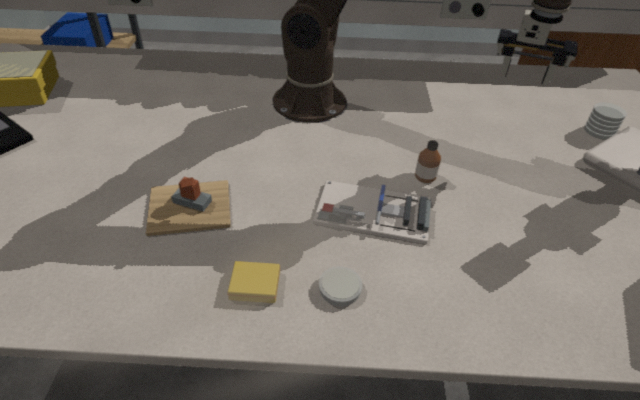

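The top view shows the holder at about (262,220), fixed jaw at (219,214), blue tab at (254,218) and red pad at (298,204). The specimen is at (415,211) on its board, with the bottle at (205,274), the dish at (285,141) and the yellow box at (345,138). Next I'll measure these from the depth.

```bash
python3 - <<'E'
from h import *
p=cv2.imread('pics/top0.png');P=np.load('top0.npy')
print('table z',np.round(np.nanmedian(P[250:300,350:380,2]),4))
def rect(sl,zl,zh,col=None):
    q=P[sl]; m=(q[...,2]>zl)&(q[...,2]<zh)
    if col is not None: m&=col(p[sl].astype(int))
    x=q[m]; r=cv2.minAreaRect(x[:,:2].astype(np.float32)); print(len(x),'mean',x.mean(0).round(4),'rect',np.round(r[0],4),np.round(r[1],4),round(r[2],1),'corners',cv2.boxPoints(r).round(3).tolist()); 
H=np.s_[180:260,205:320]
print('plate');rect(H,.008,.08)
red=lambda c:(c[...,2]>c[...,1]*1.6)&(c[...,2]>60)
blue=lambda c:(c[...,0]>c[...,2]*1.6)&(c[...,0]>50)
print('red');rect(np.s_[190:220,280:315],.03,.07,red)
print('blue');rect(np.s_[195:240,240:270],.03,.1,blue)
S=np.s_[190:235,385:440]
print('mount');rect(S,.026,.045)
print('rock');rect(S,.05,.1)
print('board');rect(np.s_[170:250,365:465],.006,.1)
for n,s in dict(bottle=np.s_[255:295,185:225],dish=np.s_[120:165,260:310],box=np.s_[115:160,320:370]).items(): print(n);rect(s,.012,.2)
c=[cv2.resize(p[180:260,200:320],None,fx=6,fy=6,interpolation=2)]
cv2.imwrite('pics/crop.png',cv2.convertScaleAbs(c[0],alpha=1.8))
Q=np.load('scene0.npy')
q=cv2.imread('pics/scene0.png').astype(int)
for nm,f,sl in(('red',red,np.s_[195:220,315:345]),('blue',blue,np.s_[180:215,370:395])):
    m=f(q[sl])&(Q[sl][...,2]>.03); x=Q[sl][m];print('scene',nm,len(x),x.min(0).round(4),x.max(0).round(4),x.mean(0).round(4))
E
```

```text
table z -0.0004
plate
4785 mean [0.5231 0.1882 0.0189] rect [0.5327 0.1861] [0.325  0.1871] 82.0 corners [[0.4169999957084656, 0.03799999877810478], [0.6029999852180481, 0.012000000104308128], [0.6480000019073486, 0.33399999141693115], [0.46299999952316284, 0.36000001430511475]]
red
39 mean [0.5672 0.0702 0.0498] rect [0.5671 0.0707] [0.02   0.0195] 78.9 corners [[0.5559999942779541, 0.06300000101327896], [0.574999988079071, 0.05900000035762787], [0.5789999961853027, 0.07900000363588333], [0.5590000152587891, 0.0820000022649765]]
blue
41 mean [0.5336 0.2002 0.07  ] rect [0.5299 0.2017] [0.0077 0.0513] 79.8 corners [[0.5040000081062317, 0.20200000703334808], [0.5540000200271606, 0.19300000369548798], [0.5559999942779541, 0.20100000500679016], [0.5049999952316284, 0.20999999344348907]]
mount
275 mean [ 0.5277 -0.2674  0.0338] rect [ 0.5303 -0.2718] [0.0898 0.0454] 72.4 corners [[0.4950000047683716, -0.30799999833106995], [0.5379999876022339, -0.32199999690055847], [0.5659999847412109, -0.23600000143051147], [0.5220000147819519, -0.22200000286102295]]
rock
214 mean [ 0.5284 -0.2697  0.0
[... 754 characters left out ...]
062317]]
dish
680 mean [0.7695 0.1052 0.0204] rect [0.7711 0.1064] [0.0902 0.0932] 88.1 corners [[0.7229999899864197, 0.06300000101327896], [0.8159999847412109, 0.05999999865889549], [0.8190000057220459, 0.15000000596046448], [0.7260000109672546, 0.15299999713897705]]
box
876 mean [ 0.7709 -0.0789  0.0294] rect [ 0.7731 -0.0792] [0.1008 0.087 ] 89.2 corners [[0.7289999723434448, -0.1289999932050705], [0.8159999847412109, -0.12999999523162842], [0.8169999718666077, -0.028999999165534973], [0.7300000190734863, -0.02800000086426735]]
scene red 8 [0.5581 0.0664 0.0479] [0.5714 0.0784 0.0524] [0.5653 0.0723 0.0502]
scene blue 18 [0.5349 0.1997 0.0691] [0.5555 0.2085 0.0747] [0.545  0.2035 0.0717]
```

View pics/crop.png

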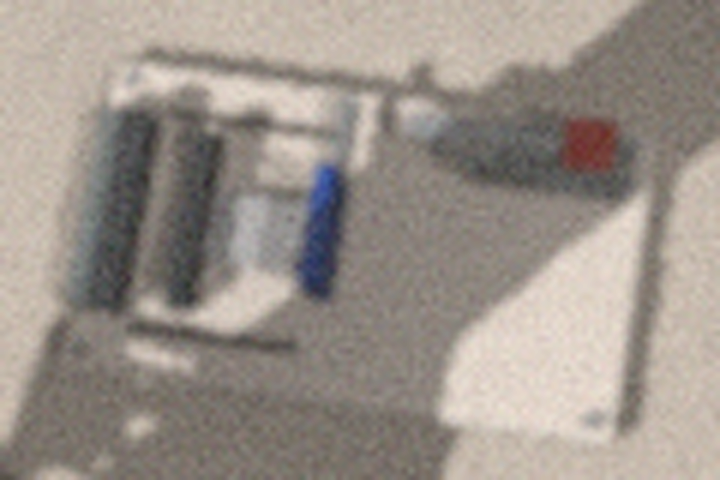

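```bash
cat > hold.py <<'E'
from h import *
from scipy.optimize import minimize
def fit(P,reg):
    q=P[reg]; m=((q[...,2]>.009)&(q[...,2]<.02)).astype(np.uint8)
    m=cv2.morphologyEx(m,cv2.MORPH_OPEN,np.ones((3,3)))
    n,l,s,_=cv2.connectedComponentsWithStats(((q[...,2]>.0085)).astype(np.uint8)&cv2.dilate(m,np.ones((9,9))))
    k=1+np.argmax(s[1:,4]); m=cv2.morphologyEx((l==k).astype(np.uint8),cv2.MORPH_OPEN,np.ones((5,5)))
    return q[(m>0)]
E
python3 - <<'E'
from hold import *
P=np.load('top0.npy'); x=fit(P,np.s_[175:265,200:325])
r=cv2.minAreaRect(x[:,:2].astype(np.float32)); print(len(x),np.round(r[0],4),np.round(r[1],4),r[2])
c,s=np.cos(np.radians(79.9)),np.sin(np.radians(79.9))
b=np.array(r[0]); ex=np.array([c,s]); ey=np.array([-s,c])
o=b+0.065*ex; print('origin',o)
J=P[175:265,200:260].reshape(-1,3);J=J[(J[:,2]>.03)&(J[:,2]<.042)]
h=(J[:,:2]-o)@np.array([ex,ey]).T
print(np.histogram(h[:,0],bins=np.arange(-.06,.09,.005)))
for lo,hi in((.035,.08),(.0,.033)):
    k=h[(h[:,0]>lo)&(h[:,0]<hi)]
    rr=cv2.minAreaRect(J[(h[:,0]>lo)&(h[:,0]<hi)][:,:2].astype(np.float32));print(np.percentile(k,[2,50,98],axis=0).round(4).tolist(),rr)
for n,v in(('red',(.567,.0705)),('blue',(.5299,.2017))): d=np.array(v)-o; print(n,d@ex,d@ey)
E
```

```text
3674 [0.5247 0.1879] [0.278  0.1596] 79.72908020019531
origin [0.53611313 0.25192849]
(array([ 0, 31, 17,  1,  0,  0,  0,  0,  0,  0,  0,  0,  0,  0, 44, 53, 47,
        6,  0,  0,  1, 56, 57, 59, 17, 18, 11,  0,  0]), array([-6.00000000e-02, -5.50000000e-02, -5.00000000e-02, -4.50000000e-02,
       -4.00000000e-02, -3.50000000e-02, -3.00000000e-02, -2.50000000e-02,
       -2.00000000e-02, -1.50000000e-02, -1.00000000e-02, -5.00000000e-03,
       -2.77555756e-17,  5.00000000e-03,  1.00000000e-02,  1.50000000e-02,
        2.00000000e-02,  2.50000000e-02,  3.00000000e-02,  3.50000000e-02,
        4.00000000e-02,  4.50000000e-02,  5.00000000e-02,  5.50000000e-02,
        6.00000000e-02,  6.50000000e-02,  7.00000000e-02,  7.50000000e-02,
        8.00000000e-02,  8.50000000e-02]))
[[0.0456, -0.0489], [0.0547, -0.0001], [0.0721, 0.048]] ((0.5467844605445862, 0.3100971579551697), (0.028307387605309486, 0.09956691414117813), 80.41273498535156)
[[0.0109, -0.0429], [0.0183, 0.002], [0.0253, 0.0436]] ((0.5393012166023254, 0.2699947953224182), (0.01547703705728054, 0.08972559124231339), 80.0049057006836)
red -0.17320039691177036 -0.06222474393036266
blue -0.050539685237137 -0.0026915614900424505
```

>>> jog_arm:
  targets:
    - {"x": -4.5,"y": -4,"wz": 8.5,"hand": 0}
    - {"x": -4,"y": -4,"wz": 8.5,"hand": 0}
    - {"x": -3,"y": -4,"wz": 8.5,"hand": 0}
    - {"x": -2,"y": -4,"wz": 8.5,"hand": 0}
    - {"x": -1,"y": -4,"wz": 8.5,"hand": 0}

```text
invalid input at $.targets[0]: expected keys x, y, z, wx, wy, wz, hand
```

```bash
cat > plan.py <<'E'
from h import *
O=np.array([.5361,.2519]);ex=np.array([np.cos(np.radians(79.9)),np.sin(np.radians(79.9))]);ey=np.array([-ex[1],ex[0]])
def hw(a,b): return O+a*ex+b*ey
def rows(goal,yaw,n,start=None,w=1):
    """yaw = world angle of tool y in deg; start pose read from robot"""
    s=robot.observe() ; T=R.from_rotvec(s['orientation']); p=np.array(s['tool_pos'])
    y=T.as_matrix()[:,1]; ty=np.degrees(np.arctan2(y[1],y[0])); 
    a,b=np.radians(ty),np.radians(yaw)
    mk=lambda a:R.from_matrix(np.array([[-np.sin(a),np.cos(a),0],[np.cos(a),np.sin(a),0],[0,0,-1]]))
    # correct tilt over the rows
    print('now',p.round(4),'tooly',round(ty,2),'tilt',(T.inv()*mk(a)).as_rotvec(degrees=True).round(2))
    r=(T.inv()*mk(b)).as_rotvec(degrees=True); d=np.asarray(goal)-p
    C=T
    for i in range(n):
        sh=C.inv().apply(d/n)*100; N=C*R.from_rotvec(r/n,degrees=True)
        print(i,'xyz',sh.round(2),'w',(r/n).round(2)); C=N
E
python3 - <<'E'
from plan import *
g=hw(-.02,0); print(g)
rows([*g,.13],-10.1,10)
E
```

```text
[0.53259267 0.23220994]
now [0.2111 0.5877 0.226 ] tooly 70.24 tilt [-0.08  0.01  0.  ]
0 xyz [-4.23 -2.26  0.96] w [-0.01  0.01  8.03]
1 xyz [-4.5  -1.65  0.96] w [-0.01  0.01  8.03]
2 xyz [-4.69 -1.    0.96] w [-0.01  0.01  8.03]
3 xyz [-4.78 -0.34  0.96] w [-0.01  0.01  8.03]
4 xyz [-4.78  0.34  0.96] w [-0.01  0.01  8.03]
5 xyz [-4.69  1.    0.96] w [-0.01  0.01  8.03]
6 xyz [-4.5   1.65  0.96] w [-0.01  0.01  8.03]
7 xyz [-4.23  2.26  0.96] w [-0.01  0.01  8.03]
8 xyz [-3.87  2.83  0.96] w [-0.01  0.01  8.03]
9 xyz [-3.44  3.34  0.96] w [-0.01  0.01  8.03]
```

>>> jog_arm:
  targets:
    - {"x": -4.23,"y": -2.26,"z": 0.5,"wx": 0,"wy": 0,"wz": 8.03,"hand": 0}
    - {"x": -4.5,"y": -1.65,"z": 0.5,"wx": 0,"wy": 0,"wz": 8.03,"hand": 0}
    - {"x": -4.69,"y": -1.0,"z": 0.5,"wx": 0,"wy": 0,"wz": 8.03,"hand": 0}
    - {"x": -4.78,"y": -0.34,"z": 0.5,"wx": 0,"wy": 0,"wz": 8.03,"hand": 0}
    - {"x": -4.78,"y": 0.34,"z": 0.5,"wx": 0,"wy": 0,"wz": 8.03,"hand": 0}

```text
clock: 0.6
tool_pos: [0.3729, 0.4087, 0.2014]
orientation: [-1.576, -2.717, 0.0]
force: [1.0, 1.2, 0.3]
finger_gap: 0.613
```

>>> jog_arm:
  targets:
    - {"x": -4.69,"y": 1.0,"z": 0.5,"wx": 0,"wy": 0,"wz": 8.03,"hand": 0}
    - {"x": -4.5,"y": 1.65,"z": 0.5,"wx": 0,"wy": 0,"wz": 8.03,"hand": 0}
    - {"x": -4.23,"y": 2.26,"z": 0.5,"wx": 0,"wy": 0,"wz": 8.03,"hand": 0}
    - {"x": -3.87,"y": 2.83,"z": 0.5,"wx": 0,"wy": 0,"wz": 8.03,"hand": 0}
    - {"x": -3.44,"y": 3.34,"z": 0.5,"wx": 0,"wy": 0,"wz": 8.03,"hand": 0}

```text
clock: 1.1
tool_pos: [0.5338, 0.2311, 0.1764]
orientation: [-2.413, -2.011, 0.0]
force: [0.1, 0.4, 0.4]
finger_gap: 0.181
```

```bash
python3 - <<'E'
from plan import *
st()
p,P=cam('wrist'); cv2.imwrite('pics/w1.png',p); np.save('w1.npy',P)
rows([*hw(-.02,0),.10],-10.1,5)
E
```

```text
1.1 [0.5338 0.2311 0.1764] [[0.18, 0.984, -0.0], [0.984, -0.18, 0.0], [0.0, -0.0, -1.0]] F [0.1 0.4 0.4] gap 0.181
now [0.5391 0.2225 0.1763] tooly -11.39 tilt [ 0.25  0.22 -0.  ]
0 xyz [ 0.17 -0.17  1.52] w [ 0.05  0.04 -0.26]
1 xyz [ 0.17 -0.17  1.52] w [ 0.05  0.04 -0.26]
2 xyz [ 0.17 -0.17  1.52] w [ 0.05  0.04 -0.26]
3 xyz [ 0.17 -0.17  1.52] w [ 0.05  0.04 -0.26]
4 xyz [ 0.17 -0.16  1.53] w [ 0.05  0.04 -0.26]
```

View pics/w1.png

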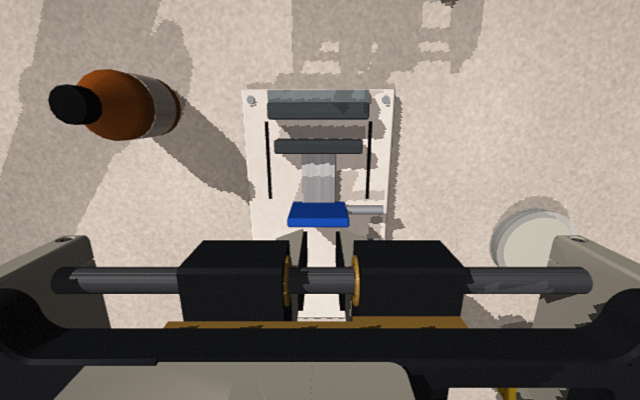

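The wrist view shows the blue tab at (318,213) with its pin sticking out toward (370,209). The sliding jaw is at (318,146), and the gap between it and the tab is clear. I'll go down partway and check the settled pose.

>>> jog_arm:
  targets:
    - {"x": 0,"y": 0,"z": 2.5,"wx": 0,"wy": 0,"wz": 0,"hand": 0}
    - {"x": 0,"y": 0,"z": 2.5,"wx": 0,"wy": 0,"wz": 0,"hand": 0}
    - {"x": 0,"y": 0,"z": 2.5,"wx": 0,"wy": 0,"wz": 0,"hand": 0}
    - {"x": 0,"y": 0,"z": 0,"wx": 0,"wy": 0,"wz": 0,"hand": 0}
    - {"x": 0,"y": 0,"z": 0,"wx": 0,"wy": 0,"wz": 0,"hand": 0}

```text
clock: 1.65
tool_pos: [0.5327, 0.2327, 0.1018]
orientation: [-2.407, -2.018, 0.002]
force: [-0.1, 0.6, 0.7]
finger_gap: 0.004
```

```bash
python3 - <<'E'
from plan import *
st()
rows([*hw(-.02,0),.034],-10.1,5)
s=robot.observe();print((np.array(s['tool_pos'][:2])-O)@np.array([ex,ey]).T)
E
```

```text
1.65 [0.5327 0.2327 0.1018] [[0.174, 0.985, -0.001], [0.985, -0.174, -0.001], [-0.001, -0.001, -1.0]] F [-0.1  0.6  0.7] gap 0.004
now [0.5327 0.2327 0.1018] tooly -10.04 tilt [-0.04  0.04  0.  ]
0 xyz [-0.01  0.    1.36] w [-0.01  0.01  0.01]
1 xyz [-0.01  0.    1.36] w [-0.01  0.01  0.01]
2 xyz [-0.01  0.    1.36] w [-0.01  0.01  0.01]
3 xyz [-0.01  0.    1.36] w [-0.01  0.01  0.01]
4 xyz [-0.01  0.    1.36] w [-0.01  0.01  0.01]
[-1.94940352e-02  2.19179807e-05]
```

>>> jog_arm:
  targets:
    - {"x": 0,"y": 0,"z": 2.2,"wx": 0,"wy": 0,"wz": 0,"hand": 0}
    - {"x": 0,"y": 0,"z": 2.2,"wx": 0,"wy": 0,"wz": 0,"hand": 0}
    - {"x": 0,"y": 0,"z": 2.2,"wx": 0,"wy": 0,"wz": 0,"hand": 0}
    - {"x": 0,"y": 0,"z": 0,"wx": 0,"wy": 0,"wz": 0,"hand": 0}
    - {"x": 0,"y": 0,"z": 0,"wx": 0,"wy": 0,"wz": 0,"hand": 0}

```text
clock: 2.15
tool_pos: [0.5336, 0.233, 0.0371]
orientation: [2.407, 2.018, 0.002]
force: [-0.6, 0.3, 1.2]
finger_gap: 0.005
```

>>> jog_arm:
  targets:
    - {"x": -0.5,"y": 0,"z": 0,"wx": 0,"wy": 0,"wz": 0,"hand": 0}
    - {"x": -0.5,"y": 0,"z": 0,"wx": 0,"wy": 0,"wz": 0,"hand": 0}
    - {"x": -0.4,"y": 0,"z": 0,"wx": 0,"wy": 0,"wz": 0,"hand": 0}
    - {"x": -0.3,"y": 0,"z": 0,"wx": 0,"wy": 0,"wz": 0,"hand": 0}
    - {"x": -0.3,"y": 0,"z": 0,"wx": 0,"wy": 0,"wz": 0,"hand": 0}

```text
clock: 2.65
tool_pos: [0.5306, 0.2154, 0.037]
orientation: [-2.406, -2.019, -0.007]
force: [1.7, 8.1, 1.2]
finger_gap: 0.006
```

>>> jog_arm:
  targets:
    - {"x": -0.3,"y": 0,"z": 0,"wx": 0,"wy": 0,"wz": 0,"hand": 0}
    - {"x": -0.3,"y": 0,"z": 0,"wx": 0,"wy": 0,"wz": 0,"hand": 0}
    - {"x": -0.3,"y": 0,"z": 0,"wx": 0,"wy": 0,"wz": 0,"hand": 0}
    - {"x": -0.3,"y": 0,"z": 0,"wx": 0,"wy": 0,"wz": 0,"hand": 0}
    - {"x": -0.3,"y": 0,"z": 0,"wx": 0,"wy": 0,"wz": 0,"hand": 0}

```text
clock: 3.15
tool_pos: [0.528, 0.2012, 0.037]
orientation: [-2.405, -2.019, -0.008]
force: [1.1, 9.8, 1.8]
finger_gap: 0.004
```

>>> jog_arm:
  targets:
    - {"x": -0.4,"y": 0,"z": 0,"wx": 0,"wy": 0,"wz": 0,"hand": 0}
    - {"x": -0.4,"y": 0,"z": 0,"wx": 0,"wy": 0,"wz": 0,"hand": 0}
    - {"x": -0.4,"y": 0,"z": 0,"wx": 0,"wy": 0,"wz": 0,"hand": 0}
    - {"x": -0.4,"y": 0,"z": 0,"wx": 0,"wy": 0,"wz": 0,"hand": 0}
    - {"x": -0.4,"y": 0,"z": 0,"wx": 0,"wy": 0,"wz": 0,"hand": 0}

```text
clock: 3.65
tool_pos: [0.5246, 0.1824, 0.037]
orientation: [-2.404, -2.02, -0.009]
force: [1.3, 11.8, -1.3]
finger_gap: 0.005
```

>>> jog_arm:
  targets:
    - {"x": -0.2,"y": 0,"z": 0,"wx": 0,"wy": 0,"wz": 0,"hand": 0}
    - {"x": -0.2,"y": 0,"z": 0,"wx": 0,"wy": 0,"wz": 0,"hand": 0}
    - {"x": -0.2,"y": 0,"z": 0,"wx": 0,"wy": 0,"wz": 0,"hand": 0}
    - {"x": 0,"y": 0,"z": 0,"wx": 0,"wy": 0,"wz": 0,"hand": 0}
    - {"x": 0,"y": 0,"z": 0,"wx": 0,"wy": 0,"wz": 0,"hand": 0}

```text
clock: 4.15
tool_pos: [0.5235, 0.1761, 0.037]
orientation: [-2.404, -2.02, -0.008]
force: [1.5, 11.2, 1.3]
finger_gap: 0.006
```

>>> jog_arm:
  targets:
    - {"x": -0.1,"y": 0,"z": 0,"wx": 0,"wy": 0,"wz": 0,"hand": 0}
    - {"x": -0.1,"y": 0,"z": 0,"wx": 0,"wy": 0,"wz": 0,"hand": 0}
    - {"x": -0.1,"y": 0,"z": 0,"wx": 0,"wy": 0,"wz": 0,"hand": 0}
    - {"x": -0.1,"y": 0,"z": 0,"wx": 0,"wy": 0,"wz": 0,"hand": 0}
    - {"x": 0,"y": 0,"z": 0,"wx": 0,"wy": 0,"wz": 0,"hand": 0}

```text
clock: 4.65
tool_pos: [0.5228, 0.1723, 0.037]
orientation: [-2.404, -2.02, -0.008]
force: [1.2, 11.4, 2.3]
finger_gap: 0.005
```

>>> jog_arm:
  targets:
    - {"x": -0.1,"y": 0,"z": 0,"wx": 0,"wy": 0,"wz": 0,"hand": 0}
    - {"x": -0.1,"y": 0,"z": 0,"wx": 0,"wy": 0,"wz": 0,"hand": 0}
    - {"x": -0.1,"y": 0,"z": 0,"wx": 0,"wy": 0,"wz": 0,"hand": 0}
    - {"x": -0.1,"y": 0,"z": 0,"wx": 0,"wy": 0,"wz": 0,"hand": 0}
    - {"x": 0,"y": 0,"z": 0,"wx": 0,"wy": 0,"wz": 0,"hand": 0}

```text
clock: 5.15
tool_pos: [0.522, 0.1681, 0.037]
orientation: [-2.404, -2.02, -0.008]
force: [0.9, 10.1, 2.3]
finger_gap: 0.006
```

>>> jog_arm:
  targets:
    - {"x": -0.1,"y": 0,"z": 0,"wx": 0,"wy": 0,"wz": 0,"hand": 0}
    - {"x": -0.1,"y": 0,"z": 0,"wx": 0,"wy": 0,"wz": 0,"hand": 0}
    - {"x": -0.1,"y": 0,"z": 0,"wx": 0,"wy": 0,"wz": 0,"hand": 0}
    - {"x": -0.1,"y": 0,"z": 0,"wx": 0,"wy": 0,"wz": 0,"hand": 0}
    - {"x": 0,"y": 0,"z": 0,"wx": 0,"wy": 0,"wz": 0,"hand": 0}

```text
clock: 5.65
tool_pos: [0.5214, 0.1646, 0.037]
orientation: [-2.404, -2.02, -0.009]
force: [1.5, 12.1, 0.5]
finger_gap: 0.003
```

>>> jog_arm:
  targets:
    - {"x": -0.1,"y": 0,"z": 0,"wx": 0,"wy": 0,"wz": 0,"hand": 0}
    - {"x": -0.1,"y": 0,"z": 0,"wx": 0,"wy": 0,"wz": 0,"hand": 0}
    - {"x": -0.1,"y": 0,"z": 0,"wx": 0,"wy": 0,"wz": 0,"hand": 0}
    - {"x": 0,"y": 0,"z": 0,"wx": 0,"wy": 0,"wz": 0,"hand": 0}
    - {"x": 0,"y": 0,"z": 0,"wx": 0,"wy": 0,"wz": 0,"hand": 0}

```text
clock: 6.15
tool_pos: [0.5214, 0.1643, 0.0371]
orientation: [-2.401, -2.022, -0.013]
force: [2.1, 19.6, -2.1]
finger_gap: 0.007
```

The jaw is at its stop: the force rose to 20 N with no further motion. I'll back off and see whether the catch holds.

>>> jog_arm:
  targets:
    - {"x": 0.3,"y": 0,"z": 0,"wx": 0,"wy": 0,"wz": 0,"hand": 0}
    - {"x": 0.3,"y": 0,"z": 0,"wx": 0,"wy": 0,"wz": 0,"hand": 0}
    - {"x": 0.3,"y": 0,"z": 0,"wx": 0,"wy": 0,"wz": 0,"hand": 0}
    - {"x": 0.3,"y": 0,"z": 0,"wx": 0,"wy": 0,"wz": 0,"hand": 0}
    - {"x": 0.2,"y": 0,"z": 0,"wx": 0,"wy": 0,"wz": 0,"hand": 0}

```text
clock: 6.65
tool_pos: [0.5221, 0.1712, 0.0358]
orientation: [2.408, 2.017, -0.0]
force: [-0.2, 0.2, 0.0]
finger_gap: 0.001
```

>>> jog_arm:
  targets:
    - {"x": 0,"y": 0,"z": -2,"wx": 0,"wy": 0,"wz": 0,"hand": 0}
    - {"x": 0,"y": 0,"z": -4,"wx": 0,"wy": 0,"wz": 0,"hand": 0}
    - {"x": 0,"y": 0,"z": -4,"wx": 0,"wy": 0,"wz": 0,"hand": 3}
    - {"x": 0,"y": 0,"z": -4,"wx": 0,"wy": 0,"wz": 0,"hand": 9}
    - {"x": 0,"y": 0,"z": -2,"wx": 0,"wy": 0,"wz": 0,"hand": 9}

```text
clock: 7.15
tool_pos: [0.5233, 0.1713, 0.1991]
orientation: [2.408, 2.016, 0.006]
force: [0.9, -0.9, 0.1]
finger_gap: 0.217
```

```bash
python3 - <<'E'
from plan import *
s=st(); print(np.round(s['qpos'],2))
p,P=cam('wrist'); cv2.imwrite('pics/w2.png',p); np.save('w2.npy',P)
rows([.5306,-.2722,.2],72.4,12)
E
```

```text
7.15 [0.5233 0.1713 0.1991] [[0.176, 0.984, 0.003], [0.984, -0.176, 0.001], [0.002, 0.003, -1.0]] F [ 0.9 -0.9  0.1] gap 0.217
[-0.76  0.35  0.46  1.82 -0.18  1.   -0.4 ]
now [0.5244 0.1717 0.201 ] tooly -10.13 tilt [ 0.31 -0.22  0.  ]
0 xyz [-3.63  0.7  -0.  ] w [ 0.03  0.   -6.88]
1 xyz [-3.69  0.26 -0.  ] w [ 0.03  0.   -6.88]
2 xyz [-3.69 -0.18 -0.  ] w [ 0.03  0.   -6.88]
3 xyz [-3.65 -0.62 -0.  ] w [ 0.03  0.   -6.88]
4 xyz [-3.55 -1.06 -0.  ] w [ 0.03  0.   -6.88]
5 xyz [-3.39 -1.47 -0.  ] w [ 0.03  0.   -6.88]
6 xyz [-3.19 -1.87 -0.  ] w [ 0.03  0.   -6.88]
7 xyz [-2.95 -2.24  0.  ] w [ 0.03  0.   -6.88]
8 xyz [-2.66 -2.57  0.  ] w [ 0.03  0.   -6.88]
9 xyz [-2.33 -2.87  0.  ] w [ 0.03  0.   -6.88]
10 xyz [-1.97 -3.13  0.  ] w [ 0.03  0.   -6.88]
11 xyz [-1.58 -3.35  0.01] w [ 0.03  0.   -6.88]
```

View pics/w2.png

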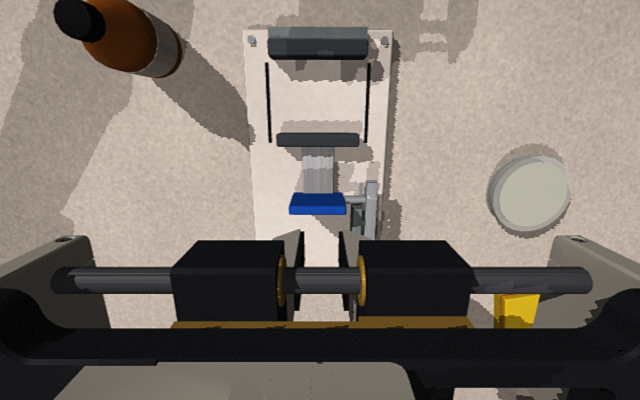

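The jaw now stands away from the fixed one: jaw at (318,140), tab at (318,203). The catch nose is over the pin at (368,200), so the catch is holding. On to the specimen.

>>> jog_arm:
  targets:
    - {"x": -3.63,"y": 0.7,"z": 0,"wx": 0,"wy": 0,"wz": -6.88,"hand": 9}
    - {"x": -3.69,"y": 0.26,"z": 0,"wx": 0,"wy": 0,"wz": -6.88,"hand": 9}
    - {"x": -3.69,"y": -0.18,"z": 0,"wx": 0,"wy": 0,"wz": -6.88,"hand": 9}
    - {"x": -3.65,"y": -0.62,"z": 0,"wx": 0,"wy": 0,"wz": -6.88,"hand": 9}
    - {"x": -3.55,"y": -1.06,"z": 0,"wx": 0,"wy": 0,"wz": -6.88,"hand": 9}

```text
clock: 7.7
tool_pos: [0.5244, -0.0152, 0.1954]
orientation: [-1.697, -2.643, 0.001]
force: [1.5, -0.6, 0.7]
finger_gap: 0.694
```

>>> jog_arm:
  targets:
    - {"x": -3.39,"y": -1.47,"z": 0,"wx": 0,"wy": 0,"wz": -6.88,"hand": 9}
    - {"x": -3.19,"y": -1.87,"z": 0,"wx": 0,"wy": 0,"wz": -6.88,"hand": 9}
    - {"x": -2.95,"y": -2.24,"z": 0,"wx": 0,"wy": 0,"wz": -6.88,"hand": 9}
    - {"x": -2.66,"y": -2.57,"z": 0,"wx": 0,"wy": 0,"wz": -6.88,"hand": 9}
    - {"x": -2.33,"y": -2.87,"z": 0,"wx": 0,"wy": 0,"wz": -6.88,"hand": 9}

```text
clock: 8.2
tool_pos: [0.5272, -0.2, 0.1954]
orientation: [-0.84, -3.027, 0.0]
force: [-0.1, -0.6, -0.0]
finger_gap: 0.977
```

>>> jog_arm:
  targets:
    - {"x": -1.97,"y": -3.13,"z": 0,"wx": 0,"wy": 0,"wz": -6.88,"hand": 9}
    - {"x": -1.58,"y": -3.35,"z": 0,"wx": 0,"wy": 0,"wz": -6.88,"hand": 9}
    - {"x": 0,"y": 0,"z": 0,"wx": 0,"wy": 0,"wz": 0,"hand": 9}
    - {"x": 0,"y": 0,"z": 0,"wx": 0,"wy": 0,"wz": 0,"hand": 9}
    - {"x": 0,"y": 0,"z": 0,"wx": 0,"wy": 0,"wz": 0,"hand": 9}

```text
clock: 8.7
tool_pos: [0.5289, -0.271, 0.1953]
orientation: [-0.478, -3.104, -0.001]
force: [0.3, -0.1, 0.0]
finger_gap: 0.979
```

```bash
python3 - <<'E'
from plan import *
s=st(); print(np.round(s['qpos'],2))
p,P=cam('wrist'); cv2.imwrite('pics/w3.png',p); np.save('w3.npy',P)
m=(np.abs(P[...,0]-.53)<.08)&(np.abs(P[...,1]+.27)<.08)
for lo,hi in((.028,.04),(.05,.1)):
    k=m&(P[...,2]>lo)&(P[...,2]<hi); x=P[k]; r=cv2.minAreaRect(x[:,:2].astype(np.float32)); v,u=np.nonzero(k)
    print(len(x),r,'px',u.min(),u.max(),v.min(),v.max(),'zmax',x[:,2].max())
rows([.5306,-.2722,.044],72.4,8)
E
```

```text
8.7 [ 0.5289 -0.271   0.1953] [[-0.954, 0.301, -0.001], [0.301, 0.954, 0.001], [0.001, 0.001, -1.0]] F [ 0.3 -0.1  0. ] gap 0.979
[ 0.19  0.42  0.28  1.71 -0.13  1.04  1.77]
1803 ((0.5289930105209351, -0.27018794417381287), (0.08986520022153854, 0.0444297194480896), 72.4482192993164) px 282 362 162 201 zmax 0.03875769091217107
1685 ((0.529822051525116, -0.27022889256477356), (0.0428827702999115, 0.044731806963682175), 76.25372314453125) px 301 344 168 215 zmax 0.09437991274166302
now [ 0.5292 -0.2706  0.1954] tooly 72.55 tilt [ 0.05 -0.04  0.  ]
0 xyz [-0.02 -0.02  1.89] w [ 0.01 -0.01  0.02]
1 xyz [-0.02 -0.02  1.89] w [ 0.01 -0.01  0.02]
2 xyz [-0.02 -0.01  1.89] w [ 0.01 -0.01  0.02]
3 xyz [-0.02 -0.01  1.89] w [ 0.01 -0.01  0.02]
4 xyz [-0.02 -0.01  1.89] w [ 0.01 -0.01  0.02]
5 xyz [-0.02 -0.01  1.89] w [ 0.01 -0.01  0.02]
6 xyz [-0.02 -0.01  1.89] w [ 0.01 -0.01  0.02]
7 xyz [-0.02 -0.01  1.89] w [ 0.01 -0.01  0.02]
```

View pics/w3.png

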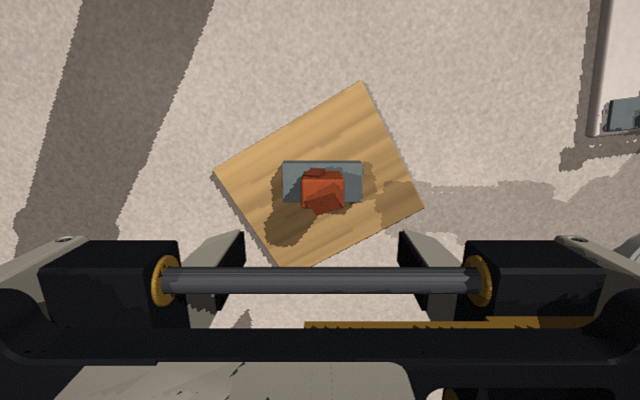

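The specimen sits square to the fingers: mount spans (282–362,162–201), rock at (322,190). Both measurements agree to 2 mm, so I'll go down and grip.

>>> jog_arm:
  targets:
    - {"x": 0,"y": 0,"z": 3,"wx": 0,"wy": 0,"wz": 0,"hand": 9}
    - {"x": 0,"y": 0,"z": 4,"wx": 0,"wy": 0,"wz": 0,"hand": 9}
    - {"x": 0,"y": 0,"z": 4,"wx": 0,"wy": 0,"wz": 0,"hand": 9}
    - {"x": 0,"y": 0,"z": 2.5,"wx": 0,"wy": 0,"wz": 0,"hand": 9}
    - {"x": 0,"y": 0,"z": 1.6,"wx": 0,"wy": 0,"wz": 0,"hand": 9}

```text
clock: 9.25
tool_pos: [0.5283, -0.2698, 0.0425]
orientation: [-0.475, -3.103, -0.002]
force: [1.0, 0.1, 0.3]
finger_gap: 0.977
```

>>> jog_arm:
  targets:
    - {"x": 0,"y": 0,"z": 0,"wx": 0,"wy": 0,"wz": 0,"hand": 7}
    - {"x": 0,"y": 0,"z": 0,"wx": 0,"wy": 0,"wz": 0,"hand": 6}
    - {"x": 0,"y": 0,"z": 0,"wx": 0,"wy": 0,"wz": 0,"hand": 5}
    - {"x": 0,"y": 0,"z": 0,"wx": 0,"wy": 0,"wz": 0,"hand": 3}
    - {"x": 0,"y": 0,"z": 0,"wx": 0,"wy": 0,"wz": 0,"hand": 3}

```text
clock: 9.75
tool_pos: [0.5295, -0.2723, 0.0456]
orientation: [0.478, 3.104, -0.0]
force: [-0.5, 0.0, -0.4]
finger_gap: 0.596
```

>>> jog_arm:
  targets:
    - {"x": 0,"y": 0,"z": 0,"wx": 0,"wy": 0,"wz": 0,"hand": 3}
    - {"x": 0,"y": 0,"z": 0,"wx": 0,"wy": 0,"wz": 0,"hand": 3}
    - {"x": 0,"y": 0,"z": 0,"wx": 0,"wy": 0,"wz": 0,"hand": 3}
    - {"x": 0,"y": 0,"z": -0.2,"wx": 0,"wy": 0,"wz": 0,"hand": 3}
    - {"x": 0,"y": 0,"z": -0.5,"wx": 0,"wy": 0,"wz": 0,"hand": 3}

```text
clock: 10.25
tool_pos: [0.5283, -0.2721, 0.0512]
orientation: [-0.478, -3.103, -0.0]
force: [-1.1, -0.2, -2.4]
finger_gap: 0.457
```

>>> jog_arm:
  targets:
    - {"x": 0,"y": 0,"z": -2,"wx": 0,"wy": 0,"wz": 0,"hand": 3}
    - {"x": 0,"y": 0,"z": -3,"wx": 0,"wy": 0,"wz": 0,"hand": 3}
    - {"x": 0,"y": 0,"z": -3,"wx": 0,"wy": 0,"wz": 0,"hand": 3}
    - {"x": 0,"y": 0,"z": -3,"wx": 0,"wy": 0,"wz": 0,"hand": 3}
    - {"x": 0,"y": 0,"z": -2,"wx": 0,"wy": 0,"wz": 0,"hand": 3}

```text
clock: 10.75
tool_pos: [0.5292, -0.2727, 0.184]
orientation: [0.478, 3.103, -0.001]
force: [0.8, 0.2, -2.0]
finger_gap: 0.455
```

```bash
python3 - <<'E'
from plan import *
st(); rows([*hw(.010,0),.18],-10.1,20)
E
```

```text
10.75 [ 0.5292 -0.2727  0.184 ] [[-0.954, 0.301, 0.002], [0.301, 0.954, -0.001], [-0.002, -0.0, -1.0]] F [ 0.8  0.2 -2. ] gap 0.455
now [ 0.5292 -0.2727  0.184 ] tooly 72.48 tilt [-0.02  0.1   0.  ]
0 xyz [0.76 2.56 0.02] w [0.   0.   4.13]
1 xyz [0.95 2.5  0.02] w [0.   0.   4.13]
2 xyz [1.12 2.42 0.02] w [0.   0.   4.13]
3 xyz [1.3  2.34 0.02] w [0.   0.   4.13]
4 xyz [1.46 2.24 0.02] w [0.   0.   4.13]
5 xyz [1.62 2.13 0.02] w [0.   0.   4.13]
6 xyz [1.77 2.01 0.02] w [0.   0.   4.13]
7 xyz [1.91 1.87 0.02] w [0.   0.   4.13]
8 xyz [2.04 1.73 0.02] w [0.   0.   4.13]
9 xyz [2.16 1.58 0.02] w [0.   0.   4.13]
10 xyz [2.26 1.42 0.02] w [0.   0.   4.13]
11 xyz [2.36 1.25 0.02] w [0.   0.   4.13]
12 xyz [2.44 1.08 0.02] w [0.   0.   4.13]
13 xyz [2.52 0.9  0.02] w [0.   0.   4.13]
14 xyz [2.57 0.72 0.02] w [0.   0.   4.13]
15 xyz [2.62 0.53 0.02] w [0.   0.   4.13]
16 xyz [2.65 0.34 0.02] w [0.   0.   4.13]
17 xyz [2.67 0.15 0.02] w [0.   0.   4.13]
18 xyz [ 2.67 -0.04  0.02] w [0.   0.   4.13]
19 xyz [ 2.66 -0.24  0.02] w [0.   0.   4.13]
```

>>> jog_arm:
  targets:
    - {"x": 0.76,"y": 2.56,"z": 0,"wx": 0,"wy": 0,"wz": 4.13,"hand": 3}
    - {"x": 0.95,"y": 2.5,"z": 0,"wx": 0,"wy": 0,"wz": 4.13,"hand": 3}
    - {"x": 1.12,"y": 2.42,"z": 0,"wx": 0,"wy": 0,"wz": 4.13,"hand": 3}
    - {"x": 1.3,"y": 2.34,"z": 0,"wx": 0,"wy": 0,"wz": 4.13,"hand": 3}
    - {"x": 1.46,"y": 2.24,"z": 0,"wx": 0,"wy": 0,"wz": 4.13,"hand": 3}

```text
clock: 11.25
tool_pos: [0.5307, -0.1377, 0.1818]
orientation: [-1.032, -2.967, 0.0]
force: [-0.3, -0.4, -1.8]
finger_gap: 0.454
```

>>> jog_arm:
  targets:
    - {"x": 1.62,"y": 2.13,"z": 0,"wx": 0,"wy": 0,"wz": 4.13,"hand": 3}
    - {"x": 1.77,"y": 2.01,"z": 0,"wx": 0,"wy": 0,"wz": 4.13,"hand": 3}
    - {"x": 1.91,"y": 1.87,"z": 0,"wx": 0,"wy": 0,"wz": 4.13,"hand": 3}
    - {"x": 2.04,"y": 1.73,"z": 0,"wx": 0,"wy": 0,"wz": 4.13,"hand": 3}
    - {"x": 2.16,"y": 1.58,"z": 0,"wx": 0,"wy": 0,"wz": 4.13,"hand": 3}

```text
clock: 11.75
tool_pos: [0.5328, -0.0039, 0.1818]
orientation: [-1.547, -2.734, 0.0]
force: [0.4, 0.1, -2.5]
finger_gap: 0.453
```

>>> jog_arm:
  targets:
    - {"x": 2.26,"y": 1.42,"z": 0,"wx": 0,"wy": 0,"wz": 4.13,"hand": 3}
    - {"x": 2.36,"y": 1.25,"z": 0,"wx": 0,"wy": 0,"wz": 4.13,"hand": 3}
    - {"x": 2.44,"y": 1.08,"z": 0,"wx": 0,"wy": 0,"wz": 4.13,"hand": 3}
    - {"x": 2.52,"y": 0.9,"z": 0,"wx": 0,"wy": 0,"wz": 4.13,"hand": 3}
    - {"x": 2.57,"y": 0.72,"z": 0,"wx": 0,"wy": 0,"wz": 4.13,"hand": 3}

```text
clock: 12.25
tool_pos: [0.5349, 0.1295, 0.1818]
orientation: [-2.012, -2.413, 0.0]
force: [-0.0, -0.4, -3.2]
finger_gap: 0.459
```

>>> jog_arm:
  targets:
    - {"x": 2.62,"y": 0.53,"z": 0,"wx": 0,"wy": 0,"wz": 4.13,"hand": 3}
    - {"x": 2.65,"y": 0.34,"z": 0,"wx": 0,"wy": 0,"wz": 4.13,"hand": 3}
    - {"x": 2.67,"y": 0.15,"z": 0,"wx": 0,"wy": 0,"wz": 4.13,"hand": 3}
    - {"x": 2.67,"y": -0.04,"z": 0,"wx": 0,"wy": 0,"wz": 4.13,"hand": 3}
    - {"x": 2.66,"y": -0.24,"z": 0,"wx": 0,"wy": 0,"wz": 4.13,"hand": 3}

```text
clock: 12.75
tool_pos: [0.5371, 0.2631, 0.1818]
orientation: [2.412, 2.013, -0.0]
force: [0.2, 0.0, -2.0]
finger_gap: 0.457
```

>>> jog_arm:
  targets:
    - {"x": 0,"y": 0,"z": 1,"wx": 0,"wy": 0,"wz": 0,"hand": 3}
    - {"x": 0,"y": 0,"z": 2,"wx": 0,"wy": 0,"wz": 0,"hand": 3}
    - {"x": 0,"y": 0,"z": 2,"wx": 0,"wy": 0,"wz": 0,"hand": 3}
    - {"x": 0,"y": 0,"z": 0,"wx": 0,"wy": 0,"wz": 0,"hand": 3}
    - {"x": 0,"y": 0,"z": 0,"wx": 0,"wy": 0,"wz": 0,"hand": 3}

```text
clock: 13.25
tool_pos: [0.5372, 0.2616, 0.1319]
orientation: [2.409, 2.017, -0.001]
force: [1.1, 0.9, -1.7]
finger_gap: 0.458
```

```bash
python3 - <<'E'
from plan import *
st(); rows([*hw(.010,0),.05],-10.1,5)
p,P=cam('wrist'); cv2.imwrite('pics/w4.png',p)
h=(P[...,:2]-O)@np.array([ex,ey]).T
for n,lo,hi,a,b in(('jaw',.03,.045,-.06,-.015),('fixed',.03,.045,.03,.09),('rock',.1,.2,-.05,.07),('mount',.07,.1,-.05,.07)):
    k=(P[...,2]>lo)&(P[...,2]<hi)&(h[...,0]>a)&(h[...,0]<b)&(np.abs(h[...,1])<.06); v,u=np.nonzero(k)
    if k.sum()>5: print(n,k.sum(),np.percentile(h[k],[2,98],axis=0).round(4).tolist(),np.percentile(P[k][:,2],[2,98]).round(3),u.min(),u.max(),v.min(),v.max())
E
```

```text
13.25 [0.5372 0.2616 0.1319] [[0.176, 0.984, -0.001], [0.984, -0.176, -0.001], [-0.001, -0.001, -1.0]] F [ 1.1  0.9 -1.7] gap 0.458
now [0.5372 0.2616 0.1319] tooly -10.12 tilt [-0.03  0.05  0.  ]
0 xyz [0.01 0.01 1.64] w [-0.01  0.01 -0.  ]
1 xyz [0.01 0.01 1.64] w [-0.01  0.01 -0.  ]
2 xyz [0.   0.01 1.64] w [-0.01  0.01 -0.  ]
3 xyz [0.   0.01 1.64] w [-0.01  0.01 -0.  ]
4 xyz [0.   0.01 1.64] w [-0.01  0.01 -0.  ]
fixed 2981 [[0.0485, -0.046], [0.0749, 0.049]] [0.03  0.039] 262 378 123 156
rock 12332 [[-0.0049, -0.0405], [0.0319, 0.0414]] [0.105 0.193] 248 394 195 320
```

View pics/w4.png

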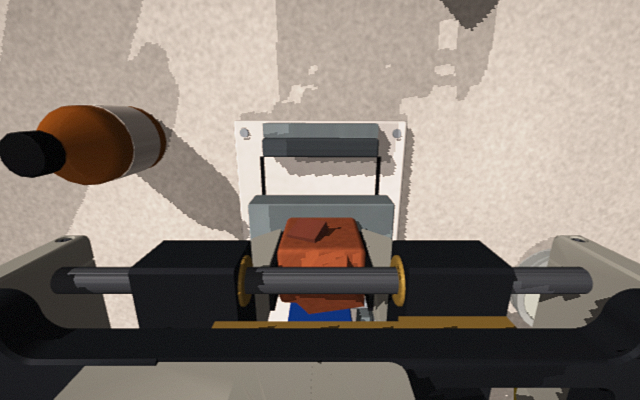

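The mount is held level and parallel to the jaws, its front edge (248–392,197) short of the fixed jaw (262–378,150). That leaves about 12–15 mm clear on both sides, so I'll lower it.

>>> jog_arm:
  targets:
    - {"x": 0,"y": 0,"z": 2,"wx": 0,"wy": 0,"wz": 0,"hand": 3}
    - {"x": 0,"y": 0,"z": 2.5,"wx": 0,"wy": 0,"wz": 0,"hand": 3}
    - {"x": 0,"y": 0,"z": 2,"wx": 0,"wy": 0,"wz": 0,"hand": 3}
    - {"x": 0,"y": 0,"z": 1,"wx": 0,"wy": 0,"wz": 0,"hand": 3}
    - {"x": 0,"y": 0,"z": 0.5,"wx": 0,"wy": 0,"wz": 0,"hand": 3}

```text
clock: 13.8
tool_pos: [0.5376, 0.2623, 0.0518]
orientation: [2.408, 2.017, 0.0]
force: [-0.3, -0.7, -2.4]
finger_gap: 0.456
```

>>> jog_arm:
  targets:
    - {"x": 0,"y": 0,"z": 0.1,"wx": 0,"wy": 0,"wz": 0,"hand": 3}
    - {"x": 0,"y": 0,"z": 0.1,"wx": 0,"wy": 0,"wz": 0,"hand": 3}
    - {"x": 0,"y": 0,"z": 0.1,"wx": 0,"wy": 0,"wz": 0,"hand": 3}
    - {"x": 0,"y": 0,"z": 0,"wx": 0,"wy": 0,"wz": 0,"hand": 3}
    - {"x": 0,"y": 0,"z": 0,"wx": 0,"wy": 0,"wz": 0,"hand": 3}

```text
clock: 14.3
tool_pos: [0.5375, 0.2624, 0.0491]
orientation: [2.408, 2.017, 0.001]
force: [-0.5, 0.8, -2.4]
finger_gap: 0.457
```

>>> jog_arm:
  targets:
    - {"x": 0,"y": 0,"z": 0.05,"wx": 0,"wy": 0,"wz": 0,"hand": 3}
    - {"x": 0,"y": 0,"z": 0.05,"wx": 0,"wy": 0,"wz": 0,"hand": 3}
    - {"x": 0,"y": 0,"z": 0.05,"wx": 0,"wy": 0,"wz": 0,"hand": 3}
    - {"x": 0,"y": 0,"z": 0.05,"wx": 0,"wy": 0,"wz": 0,"hand": 3}
    - {"x": 0,"y": 0,"z": 0,"wx": 0,"wy": 0,"wz": 0,"hand": 3}

```text
clock: 14.8
tool_pos: [0.5373, 0.2623, 0.0471]
orientation: [-2.408, -2.017, -0.0]
force: [-3.0, -1.0, 3.7]
finger_gap: 0.457
```

>>> jog_arm:
  targets:
    - {"x": 0,"y": 0,"z": -0.1,"wx": 0,"wy": 0,"wz": 0,"hand": 3}
    - {"x": 0,"y": 0,"z": 0,"wx": 0,"wy": 0,"wz": 0,"hand": 4.3}
    - {"x": 0,"y": 0,"z": 0,"wx": 0,"wy": 0,"wz": 0,"hand": 5}
    - {"x": 0,"y": 0,"z": 0,"wx": 0,"wy": 0,"wz": 0,"hand": 6}
    - {"x": 0,"y": 0,"z": 0,"wx": 0,"wy": 0,"wz": 0,"hand": 7}

```text
clock: 15.3
tool_pos: [0.5374, 0.2623, 0.0477]
orientation: [2.408, 2.017, 0.0]
force: [0.3, -0.3, -0.1]
finger_gap: 0.668
```

>>> jog_arm:
  targets:
    - {"x": 0,"y": 0,"z": 0,"wx": 0,"wy": 0,"wz": 0,"hand": 7}
    - {"x": 0,"y": 0,"z": -1,"wx": 0,"wy": 0,"wz": 0,"hand": 7}
    - {"x": 0,"y": 0,"z": -4,"wx": 0,"wy": 0,"wz": 0,"hand": 7}
    - {"x": 0,"y": 0,"z": -4,"wx": 0,"wy": 0,"wz": 0,"hand": 7}
    - {"x": 0,"y": 0,"z": -4,"wx": 0,"wy": 0,"wz": 0,"hand": 5}

```text
clock: 15.8
tool_pos: [0.5372, 0.2619, 0.1799]
orientation: [2.409, 2.017, 0.0]
force: [0.6, 0.8, 0.1]
finger_gap: 0.719
```

```bash
python3 - <<'E'
from plan import *
st(); 
p,P=cam('top'); 
h=(P[...,:2]-O)@np.array([ex,ey]).T
c=p.astype(int)
for n,k in(('red',(c[...,2]>c[...,1]*1.6)&(c[...,2]>60)&(P[...,2]>.03)&(P[...,2]<.07)&(h[...,0]<-.12)&(h[...,0]>-.21)),('blue',(c[...,0]>c[...,2]*1.6)&(c[...,0]>50)&(P[...,2]>.03)&(np.abs(h[...,1])<.05))):
    if k.sum(): print(n,k.sum(),h[k].min(0),h[k].max(0),h[k].mean(0),P[k].mean(0))
cv2.imwrite('pics/t5.png',cv2.convertScaleAbs(cv2.resize(p[180:260,200:320],None,fx=6,fy=6,interpolation=2),alpha=1.8))
g=hw(-.173,-.062); print(g); rows([*g,.16],-10.1,8)
E
```

```text
15.8 [0.5372 0.2619 0.1799] [[0.176, 0.984, 0.0], [0.984, -0.176, -0.0], [-0.0, 0.0, -1.0]] F [0.6 0.8 0.1] gap 0.719
red 65 [-0.18463817 -0.07265934] [-0.16074558 -0.04974406] [-0.17243613 -0.06151272] [0.56641991 0.0713488  0.04986609]
blue 66 [-0.1100946  -0.02637536] [-0.10177404  0.02871303] [-0.1068443   0.00122277] [0.51615924 0.14692588 0.06856263]
[0.56680075 0.07070821]
now [0.5405 0.263  0.1867] tooly -10.16 tilt [ 0.39 -0.35  0.  ]
0 xyz [-2.31  0.75  0.32] w [ 0.05 -0.04 -0.01]
1 xyz [-2.31  0.75  0.33] w [ 0.05 -0.04 -0.01]
2 xyz [-2.31  0.75  0.33] w [ 0.05 -0.04 -0.01]
3 xyz [-2.31  0.75  0.33] w [ 0.05 -0.04 -0.01]
4 xyz [-2.31  0.75  0.33] w [ 0.05 -0.04 -0.01]
5 xyz [-2.31  0.75  0.33] w [ 0.05 -0.04 -0.01]
6 xyz [-2.31  0.75  0.33] w [ 0.05 -0.04 -0.01]
7 xyz [-2.31  0.75  0.33] w [ 0.05 -0.04 -0.01]
```

View pics/t5.png

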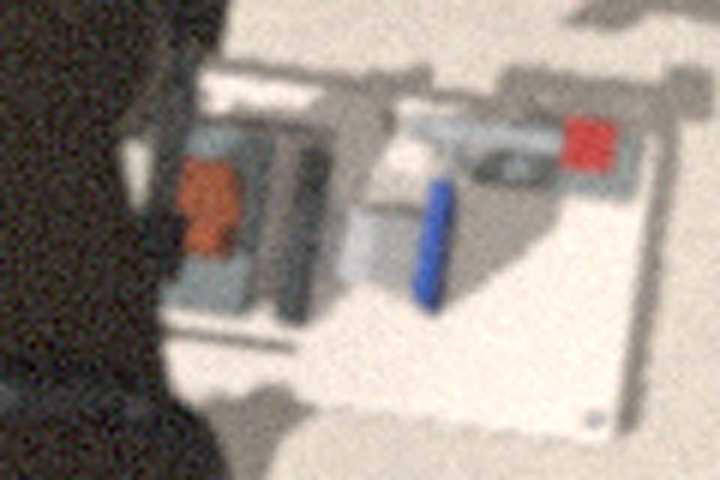

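The specimen stands between the open jaws: rock at (210,210), jaw at (305,230), tab at (435,245) and red pad at (590,145), with the catch still holding. Next I'll shut the fingers and go over the pad.

>>> jog_arm:
  targets:
    - {"x": -3.66,"y": 1.24,"z": 0,"wx": 0,"wy": 0,"wz": 0,"hand": 0}
    - {"x": -3.66,"y": 1.24,"z": 0,"wx": 0,"wy": 0,"wz": 0,"hand": 0}
    - {"x": -3.66,"y": 1.24,"z": 0,"wx": 0,"wy": 0,"wz": 0,"hand": 0}
    - {"x": -3.66,"y": 1.24,"z": 0,"wx": 0,"wy": 0,"wz": 0,"hand": 0}
    - {"x": -3.66,"y": 1.24,"z": 0,"wx": 0,"wy": 0,"wz": 0,"hand": 0}

```text
clock: 16.35
tool_pos: [0.5664, 0.0697, 0.1784]
orientation: [2.408, 2.017, 0.001]
force: [0.3, 0.9, -0.2]
finger_gap: 0.244
```

>>> jog_arm:
  targets:
    - {"x": 0,"y": 0,"z": 3,"wx": 0,"wy": 0,"wz": 0,"hand": 0}
    - {"x": 0,"y": 0,"z": 3,"wx": 0,"wy": 0,"wz": 0,"hand": 0}
    - {"x": 0,"y": 0,"z": 2,"wx": 0,"wy": 0,"wz": 0,"hand": 0}
    - {"x": 0,"y": 0,"z": 0,"wx": 0,"wy": 0,"wz": 0,"hand": 0}
    - {"x": 0,"y": 0,"z": 0,"wx": 0,"wy": 0,"wz": 0,"hand": 0}

```text
clock: 16.85
tool_pos: [0.5665, 0.0711, 0.0984]
orientation: [2.408, 2.017, 0.0]
force: [-0.6, 1.0, 0.2]
finger_gap: 0.01
```

```bash
python3 - <<'E'
from plan import *
st(); rows([*hw(-.1727,-.062),.055],-10.1,1)
E
```

```text
16.85 [0.5665 0.0711 0.0984] [[0.176, 0.984, 0.0], [0.984, -0.176, -0.0], [-0.0, 0.0, -1.0]] F [-0.6  1.   0.2] gap 0.01
now [0.5665 0.0711 0.0984] tooly -10.11 tilt [ 0.01  0.01 -0.  ]
0 xyz [-0.    0.04  4.34] w [ 0.01  0.01 -0.01]
```

>>> jog_arm:
  targets:
    - {"x": 0,"y": 0,"z": 2,"wx": 0,"wy": 0,"wz": 0,"hand": 0}
    - {"x": 0,"y": 0,"z": 2,"wx": 0,"wy": 0,"wz": 0,"hand": 0}
    - {"x": 0,"y": 0,"z": 0.8,"wx": 0,"wy": 0,"wz": 0,"hand": 0}
    - {"x": 0,"y": 0,"z": 0.3,"wx": 0,"wy": 0,"wz": 0,"hand": 0}
    - {"x": 0,"y": 0,"z": 0.3,"wx": 0,"wy": 0,"wz": 0,"hand": 0}

```text
clock: 17.35
tool_pos: [0.5667, 0.07, 0.0452]
orientation: [2.409, 2.015, 0.0]
force: [-2.6, -3.5, 4.7]
finger_gap: 0.004
```

>>> jog_arm:
  targets:
    - {"x": 0,"y": 0,"z": 0.2,"wx": 0,"wy": 0,"wz": 0,"hand": 0}
    - {"x": 0,"y": 0,"z": 0.2,"wx": 0,"wy": 0,"wz": 0,"hand": 0}
    - {"x": 0,"y": 0,"z": 0.2,"wx": 0,"wy": 0,"wz": 0,"hand": 0}
    - {"x": 0,"y": 0,"z": 0,"wx": 0,"wy": 0,"wz": 0,"hand": 0}
    - {"x": 0,"y": 0,"z": 0,"wx": 0,"wy": 0,"wz": 0,"hand": 0}

```text
clock: 17.85
tool_pos: [0.5667, 0.071, 0.038]
orientation: [2.408, 2.017, 0.001]
force: [0.9, -3.1, 2.4]
finger_gap: 0.007
```

```bash
cat > chk.py <<'E'
from plan import *
s=st(); p,P=cam('top')
h=(P[...,:2]-O)@np.array([ex,ey]).T; c=p.astype(int)
k=(c[...,0]>c[...,2]*1.6)&(c[...,0]>50)&(P[...,2]>.03)&(np.abs(h[...,1])<.05)&(np.abs(h[...,0]+.07)<.06)
if k.sum(): print('blue',k.sum(),h[k].min(0),h[k].max(0),h[k].mean(0))
k=(P[...,2]>.031)&(P[...,2]<.043)&(h[...,0]>-.06)&(h[...,0]<.08)&(np.abs(h[...,1])<.06)
print(np.histogram(h[k][:,0],bins=np.arange(-.05,.081,.005))[0])
k=(P[...,2]>.055)&(P[...,2]<.11)&(h[...,0]>-.02)&(h[...,0]<.06)&(np.abs(h[...,1])<.06)
if k.sum(): print('rock',k.sum(),np.percentile(h[k],[3,97],axis=0),cv2.minAreaRect(P[k][:,:2].astype(np.float32)))
k=(P[...,2]>.028)&(P[...,2]<.045)&(h[...,0]>.002)&(h[...,0]<.043)&(np.abs(h[...,1])<.06)
if k.sum(): print('mount',np.percentile(h[k],[2,98],axis=0),cv2.minAreaRect(P[k][:,:2].astype(np.float32)))
cv2.imwrite('pics/end.png',cv2.convertScaleAbs(cv2.resize(p[180:260,200:320],None,fx=6,fy=6,interpolation=2),alpha=1.8))
E
python3 chk.py
```

```text
17.85 [0.5667 0.071  0.038 ] [[0.176, 0.984, 0.001], [0.984, -0.176, -0.0], [0.0, 0.001, -1.0]] F [ 0.9 -3.1  2.4] gap 0.007
[ 0  0  0  0  0  0  0 42 48 46 50 45 27 24 21 22 21 23 21 41 58 51 25 13
  4  0]
rock 187 [[ 0.00599476 -0.02079788]
 [ 0.03685901  0.01905193]] ((0.5407195687294006, 0.2737869918346405), (0.044448189437389374, 0.037672922015190125), 7.197859287261963)
mount [[ 0.00247487 -0.04509366]
 [ 0.04211023  0.04267684]] ((0.5418545603752136, 0.27376580238342285), (0.04075879976153374, 0.09109795093536377), 79.97737121582031)
```

The jaw has closed: its steel now runs straight into the mount, and the rock is centred near x = 0.022. I'll retreat upward and check again.

>>> jog_arm:
  targets:
    - {"x": 0,"y": 0,"z": -1,"wx": 0,"wy": 0,"wz": 0,"hand": 0}
    - {"x": 0,"y": 0,"z": -3,"wx": 0,"wy": 0,"wz": 0,"hand": 0}
    - {"x": 0,"y": 0,"z": -4,"wx": 0,"wy": 0,"wz": 0,"hand": 0}
    - {"x": 0,"y": 0,"z": -4,"wx": 0,"wy": 0,"wz": 0,"hand": 0}
    - {"x": 0,"y": 0,"z": -2,"wx": 0,"wy": 0,"wz": 0,"hand": 0}

```text
clock: 18.4
tool_pos: [0.5673, 0.0718, 0.1817]
orientation: [2.407, 2.017, 0.006]
force: [-0.4, 0.0, -0.4]
finger_gap: 0.009
```

>>> jog_arm:
  targets:
    - {"x": -4,"y": 0,"z": 0,"wx": 0,"wy": 0,"wz": 0,"hand": 0}
    - {"x": -4,"y": 0,"z": 0,"wx": 0,"wy": 0,"wz": 0,"hand": 0}
    - {"x": -4,"y": 0,"z": 0,"wx": 0,"wy": 0,"wz": 0,"hand": 0}
    - {"x": 0,"y": 0,"z": 0,"wx": 0,"wy": 0,"wz": 0,"hand": 0}
    - {"x": 0,"y": 0,"z": 0,"wx": 0,"wy": 0,"wz": 0,"hand": 0}

```text
clock: 18.9
tool_pos: [0.5449, -0.0473, 0.1783]
orientation: [-2.41, -2.015, -0.001]
force: [-0.1, 1.0, 0.0]
finger_gap: 0.002
```

```bash
python3 chk.py
```

```text
18.9 [ 0.5449 -0.0473  0.1783] [[0.177, 0.984, 0.0], [0.984, -0.177, 0.001], [0.001, 0.0, -1.0]] F [-0.1  1.   0. ] gap 0.002
blue 72 [-0.07966302 -0.0277481 ] [-0.07083059  0.02864098] [-7.64079711e-02 -1.54961326e-05]
[ 0  0  0  0  0  0  0 43 47 50 41 53 26 21 23 26 22 18 21 44 53 56 22 12
  4  0]
rock 187 [[ 0.00580761 -0.02044562]
 [ 0.03698836  0.01897339]] ((0.5405063033103943, 0.2736067473888397), (0.0447566919028759, 0.03781294450163841), 5.520618438720703)
mount [[ 0.00255572 -0.04520964]
 [ 0.04160596  0.04238955]] ((0.5415524840354919, 0.2735264003276825), (0.04020403325557709, 0.08945895731449127), 79.9809341430664)
```

View pics/end.png

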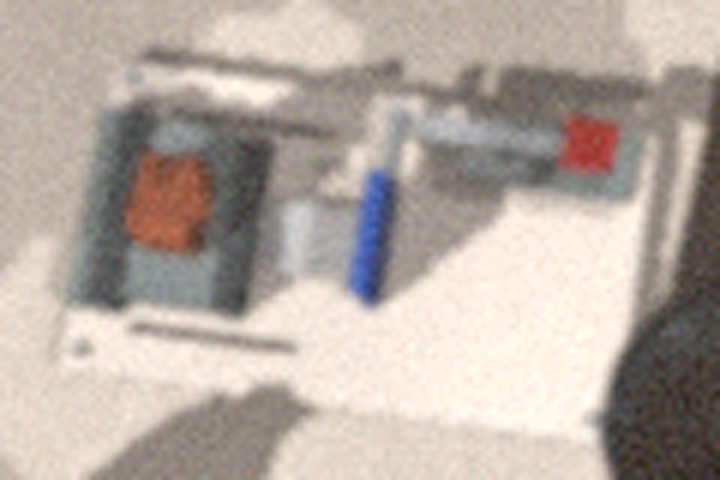

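The mount is clamped between both jaws: rock at (170,200), jaws at (110,210) and (245,225). Tab travel is about 25 mm, the mount is centred within 2 mm and its angle is 80.0° against the holder's 79.9°. The robot is clear, so I'm handing in.

```bash
python3 -c "
from h import *
job.job_done()"
```

```text
the job is handed in; nothing more can be done
```

The specimen is clamped upright between the two jaws, and the job is handed in. The arm finished at about 19 s of the 64 s allowed.

- **Opening the jaw:** I hooked the blue tab with shut fingers and drew the jaw out to its stop at about 55 mm of travel. The highest force reading I saw was about 20 N, against the 34 N limit. The catch held on its own once I backed off.
- **Placing the specimen:** I gripped the rock on its flat sides and set it down between the open jaws. The reading at touchdown was about 4 N, and a picture then showed it standing free.
- **Clamping:** I pressed the red pad down about 12 mm and the jaw sprang shut.

**Last checks, from the top camera:**
- **Jaw travel:** about 25–26 mm.
- **Mount position:** about 22 mm along the slide and within 2 mm of the middle across it.
- **Mount angle:** 80.0° against the holder's 79.9°.
- **Robot:** clear of everything.

No check failed. I did not re-measure the bottle, yellow box and dish at the end, but nothing was moved close to them.

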